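Cover off and belt tensioner held back

ROBOT

A 6-joint arm with a two-finger parallel gripper is mounted at the origin on the work surface. World frame = base frame: x ahead of the robot, y to its left, z up, the work surface at z = 0. Lengths are in mm, angles in degrees, forces in N, time in s.
With the tool pointing down it reaches from about 350 to 725 mm from the base axis. Payload 6 kg.
Tool frame: the origin (TCP) lies at the very end of the fingers, on their centre line; the grasp point (between the pads) lies 19 mm behind it; z points along the fingers, y is the line along which they close (so a half turn about z gives the same grasp; the last joint's range is limited). The gripper opens to 85 mm and grips with 20 to 120 N. Pads are 22 mm wide; open, the fingers measure 114 mm over their backs; the gripper's body (76 mm by 85 mm) begins 54 mm behind the grasp point. The pads swing forward as they close: fully open they stand 13 mm farther back than shut.
Start: joints at [-49.349, 2.303, 4.859, 0, -92.561, -19.12], TCP at [220.217, -558.102, 231.261] pointing down, gripper open.
Joint ranges: [-146.85, 146.85], [-73.84, 115.35], [-62.03, 85.46], [-188.31, 113.3], [-161.28, -10.13], [-171.36, 171.36]. Speed limits (degrees/s): [147.25, 147.25, 172.46, 180, 180, 180].

INTERFACE

Orientations are given as [roll, pitch, yaw] about the fixed x, y, z axes, in that order (R = Rz(yaw) Ry(pitch) Rx(roll)).
In Python, from bench import manip gives the robot as it stands.
- The arm moves only by the shell command python3 -m inch 'ROWS' [FORCE]. ROWS is JSON, a list of rows, each an object with "delta_pos": the shift along the tool's x, y, z in cm, a list of three; "twist": the turn, a rotation vector about the tool's x, y, z in degrees, a list of three; "hand": the opening, from -1 (shut) to 1 (fully open). A call has 1 to 20 rows; each row is the pose to reach, as a shift and turn from the pose commanded when the call began, along the tool's axes at that moment; what a row does not reach only later rows make up. A row lasts 1/12 s, in which the tool goes at most 41.7 mm and 7.16 degrees, less where a joint would pass 70% of its speed; a pose out of reach is approached as far as the arm can. A call with a gripper value outside its range is refused whole. The fingers move at their own pace and stop on an object; FORCE is the grip in N (left out, the last holds). Time passes only in rows, so rows that repeat a pose let the fingers close. It gives the time, the measured TCP pose, the force, the opening and the grip force at its end, in the units of the state.
- manip.get_state(): the state, without advancing time (a new reading comes with each control period).
- manip.read_camera(name): name is "side" or "top" or "wrist"; returns the picture (384x512x3 uint8, red, green, blue); there is no depth.
- manip.camera_model(name): a dict with "fovy" (degrees; the focal length in pixels is half the picture's height over the tangent of half this angle, whatever the lens; pixels are square), "cx", "cy" (the principal point, pixels), "pose" (4x4, takes a point from camera to world coordinates); the wrist camera has in their place "tool_from_camera" (4x4, takes a point from camera to tool coordinates, whose origin is the TCP and whose axes are the flange's). Camera axes: x right, y down, z forward; pixel columns grow to the right and rows downward; lengths in mm; the calibration is good to about 2 mm. A picture is of the moment at which its call begins: read the wrist's pose just before it. camera_model takes no time and is no camera call.
- manip.hand_in(): hands the job in; it is judged then, once.
Trained networks look in the newest picture that a camera, given by its name, has taken for a name from the list of things; names that differ only in an ending like _2 or _b are one class to them, and where a whole thing is asked for, a point or a joint stands for the part that bears it (a point fixed in the world has none). Each returns a list of dicts, best first, with "score" (0 to 1); they miss things now and then, are a little off and sometimes report something else, mostly with a low value. They report only what shows in the picture. A call takes as long as a camera call. They do not tell look-alikes from the thing itself.
- manip.recognise(camera, label): "position" ([column, row] in pixels, amid what is visible of it).
- manip.masks_of(camera, label): "mask" (384x512 bool, what is visible of it) and "position" ([column, row] in pixels, amid what is visible of it).
- manip.tip_of(camera, label): "position" ([column, row] in pixels: a listed point, or the origin of a listed thing).
The state is a dict: "time": time; "joint_positions": joint angles; "qd": joint speeds; "effort": joint torques, N m; "tool_pos": TCP position; "eef_rot": TCP orientation; "wrist_force": force on the tool from outside, world axes, zero at the start; "wrist_torque": the same for the moment, N m; "gripper_width": finger opening in mm; "grip_force": force on a finger pad.
Only numpy, scipy, OpenCV 4.12 (cv2) and the standard library are available. Lean on these libraries where they do the work, as an engineer would, in place of code of your own. Each camera call takes 0.05 s, during which the arm holds its last target. There are 200 camera calls.

TASK

Take the loose cover off the belt-drive box by its bar grip and set it down, not dropped, right way up on the flat steel plate, and let go of it. Then push the sprung tensioner arm inside the box back by its upright roller, past its ratchet click, so that a new belt could be slipped on, and keep holding it there: it springs back when let go, so finish while still holding it compressed. Leave the other things on the bench where they are.

Things in the scene. Friction and masses are not known exactly. Their poses are not given: they have to be found in the camera images.
- drive_box: fixed belt-drive box: flange 180 (x) x 140 (y) x 8 mm, plinth 150 x 110 mm on it, top 24 mm above the bench; no walls under the cover. Origin: centre of its underside, z up. On the plinth: sprung arm, small pulley at (-64, -46) mm, bigger pulley at (55, -36), pawl guide at (64, 0); all end 44 mm above the bench or lower, only the arm's roller stands higher
- cover: loose grey cover, an upside-down open box 164 (x) x 124 (y) x 80 mm high outside, walls 4 mm, 0.25 to 0.5 kg. Origin: centre of its open rim, z up. At the start it stands on the box's flange, rim 8 mm above the bench, 3 mm play round the plinth, axes as the box's; must rise 80 mm straight up to clear the roller
- cover_grip (a point): top centre of the cover's black bar grip, 110 mm above the cover's rim. The bar is 70 mm long along the cover's x, 18 mm thick along y, and stands 30 mm above the cover's flat roof
- plate: flat bare steel plate 220 (x) x 180 (y) x 5 mm, fixed flat on the bench, where the cover is to be set down. Origin: centre of its underside
- roller_top (a point): top centre of the arm's upright dark steel roller, 18 mm across, free from 38 to 80 mm above the bench, 70 mm from the pivot. At rest at about box (-49, -27) mm; pushed back it swings about the pivot towards box +y, as far as y = +27. Can be pushed from its -y side with shut fingers from above
- pivot (a point): on the arm's fixed vertical pivot axis, at box x = +15, y = 0 mm, 38 mm above the bench; the flat steel arm reaches from it towards box -x
- tensioner (a joint): arm angle a, rad: 0 at rest, grows as the roller goes to box +y, stop at 0.80. Roller in the box, mm: x = 15 - 70 cos(0.4 - a), y = -70 sin(0.4 - a). Push at the roller: 4 N at first, 8 N at the click, then a drop, 10 to 16 N near the stop. A sprung pawl clicks over a tooth from 0.32 to 0.58; past the click from 0.60 on. It does not latch: let go, the arm springs back to 0
- frame: bystander, to be left alone: rectangular aluminium mould frame, 100 x 60 x 18 mm; origin: centre of its underside
- bench_block: bystander, to be left alone: dark steel block 50 x 50 x 28 mm; origin: centre of its underside
- mould: bystander, to be left alone: red mould in two halves, 75 x 55 x 27 mm; origin: centre of its underside
- jar: bystander, to be left alone: small closed jar, 44 mm across, 50 mm tall; origin: centre of its underside
- bezel_ring: bystander, to be left alone: brass ring 48 mm across, 12 mm high; origin: centre of its underside
- graver: bystander, to be left alone: hand tool 160 mm long, lying; origin: centre of its underside
- dish: bystander, to be left alone: white dish 70 mm across, 25 mm high; origin: centre of its underside
Mind the look-alikes: they are no part of the job. Leave any green or orange look-alike of the drive_box alone.

How it is judged (in metres and radians):
On the way, in this order (a step that is already met when the one before it is completed fails the run):
1. the cover is lifted off the drive box (z of cover in the frame of drive_box above 0.085 m and contact force between cover and drive_box below 0.1 N and contact force between cover and the fingers above 0.5 N), for 0.1 s.
2. the cover stands right way up on the steel plate, let go (horizontal distance between cover and plate below 0.06 m and z of cover in the frame of plate below 0.01 m and angle between cover's own z axis and vertical below 0.1 rad and contact force between cover and plate above 0.5 N and contact force between cover and the fingers below 0.1 N and linear speed of cover below 0.02 m/s), for 0.2 s.
3. the fingers have pushed the tensioner arm past its click (value of joint tensioner above 0.6 rad and contact force between the fingers and tensioner above 2 N), for 0.2 s.
At the end, for the whole second after the job is handed in: The arm's angle is above 0.60 rad (past the click) and still, held by the fingers alone with at least 2 N, through the last second; the cover stands upright (within 0.1 rad), at rest and untouched on the steel plate, its centre within 60 mm of the plate's centre (all of step 2 and all of step 3 and velocity of joint tensioner between -0.1 and 0.1 rad/s and contact force between cover and tensioner below 0.1 N); the arm keeps its last pose, push and grip.
It fails at once if the cover is dropped (moves faster than 0.5 m/s out of the fingers) (linear speed of cover above 0.5 m/s and contact force between cover and the fingers below 0.05 N).
It fails at once if a bystander is moved by more than 30 mm (distance of any of frame, bench_block, mould, jar, bezel_ring, graver, dish from where it was at the start of the episode above 0.03 m).
It also fails if it takes over 59 s, if anything falls off the work surface, if the arm or the gripper's body presses on something with over 40 N, if the wrist force passes 120 N, or if a joint passes its speed limit or range.

## Working session

There is one attempt and no reset: what is moved stays moved. The work goes in short steps, Python scripts to look and compute and a shell command to move; the robot and the scene stay as the last step left them, time stands still between calls to the robot, and variables do not carry over. Pictures are saved under pics/ and viewed, at most 10 in all, crops included, and the job is handed in when it is done.

```bash
mkdir -p pics
cat > h.py <<'E'
import numpy as np, cv2
from bench import manip
from scipy.spatial.transform import Rotation as R
def cam(n):
    m=manip.camera_model(n); f=192/np.tan(np.radians(m['fovy'])/2)
    if 'pose' in m: P=np.array(m['pose'])
    else:
        s=manip.get_state(); T=np.eye(4); T[:3,:3]=R.from_euler('xyz',s['eef_rot'],degrees=True).as_matrix(); T[:3,3]=s['tool_pos']
        P=T@np.array(m['tool_from_camera'])
    return f,m['cx'],m['cy'],P
def ray(c,px,z):
    f,cx,cy,P=c; d=P[:3,:3]@np.array([(px[0]-cx)/f,(px[1]-cy)/f,1]); o=P[:3,3]
    return o+d*(z-o[2])/d[2]
def proj(c,X):
    f,cx,cy,P=c; q=P[:3,:3].T@(np.array(X)-P[:3,3]); return np.array([cx+f*q[0]/q[2],cy+f*q[1]/q[2]])
E
python3 - <<'E'
from h import *
s=manip.get_state(); print(s['tool_pos'],s['eef_rot'],s['gripper_width'],s['time'])
ims=[]
for n in ['top','side']:
    c=cam(n); im=manip.read_camera(n); cv2.imwrite(f'pics/{n}0.png',cv2.resize(im[:,:,::-1],(800,600)))
    print(n,manip.camera_model(n)); 
    for l,z in [('cover_grip',118),('cover',8),('plate',0),('drive_box',0)]:
        for d in manip.tip_of(n,l)[:3]: print(l,np.round(d['score'],2),np.round(d['position']),np.round(ray(c,d['position'],z)))
E
```

```text
[ 220.16822833 -557.79656782  230.26587387] [ 1.79897503e+02 -8.44062146e-03 -1.58465814e+02] 85.38511347920189 0.0
top {'fovy': 57.75659211192395, 'cx': 254.58029884976912, 'cy': 194.1501756529062, 'pose': array([[-2.16554410e-02, -9.79641230e-01,  1.99584826e-01,
         2.92802903e+02],
       [-9.99688751e-01,  2.36913642e-02,  7.81791097e-03,
        -8.07663982e+00],
       [-1.23871847e-02, -1.99353405e-01, -9.79849365e-01,
         1.14699892e+03],
       [ 0.00000000e+00,  0.00000000e+00,  0.00000000e+00,
         1.00000000e+00]])}
cover_grip 0.75 [180. 193.] [511. 224. 118.]
cover 0.73 [184. 197.] [521. 236.   8.]
cover 0.28 [240. 127.] [765.  48.   8.]
plate 0.94 [307. 191.] [ 532. -176.    0.]
drive_box 0.82 [160. 290.] [221. 308.   0.]
drive_box 0.72 [188. 200.] [512. 224.   0.]
drive_box 0.66 [344. 277.] [ 250. -278.    0.]
side {'fovy': 45.19245308130343, 'cx': 256.0923444815217, 'cy': 189.09968831253872, 'pose': array([[-9.20768540e-01, -2.13466087e-01,  3.26523391e-01,
         8.17827822e+01],
       [-3.89543556e-01,  5.48172329e-01, -7.40110070e-01,
         9.49535026e+02],
       [-2.10026868e-02, -8.08665151e-01, -5.87894174e-01,
         8.71842534e+02],
       [ 0.00000000e+00,  0.00000000e+00,  0.00000000e+00,
         1.00000000e+00]])}
cover_grip 0.76 [210. 238.] [527. 226. 118.]
plate 0.78 [267. 186.] [ 540. -175.    0.]
drive_box 0.95 [319. 330.] [223. 297.   0.]
```

View pics/top0.png

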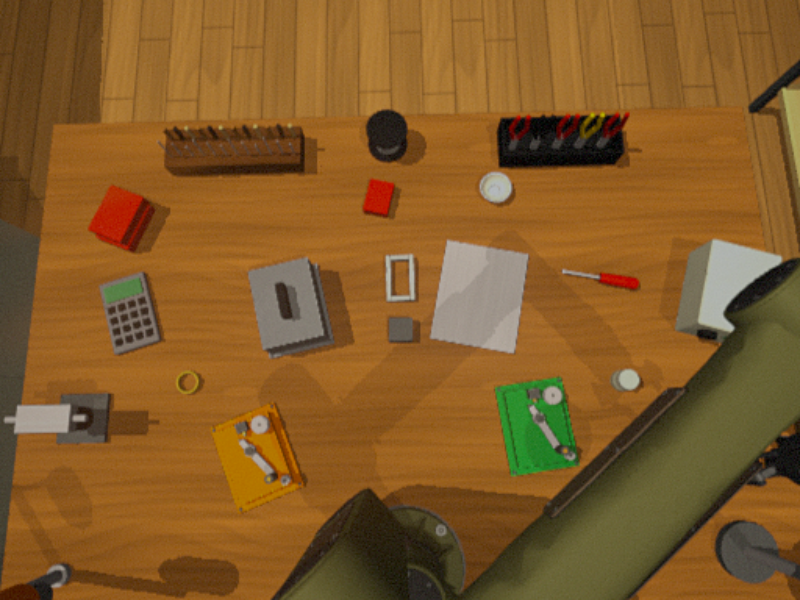

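View pics/side0.png

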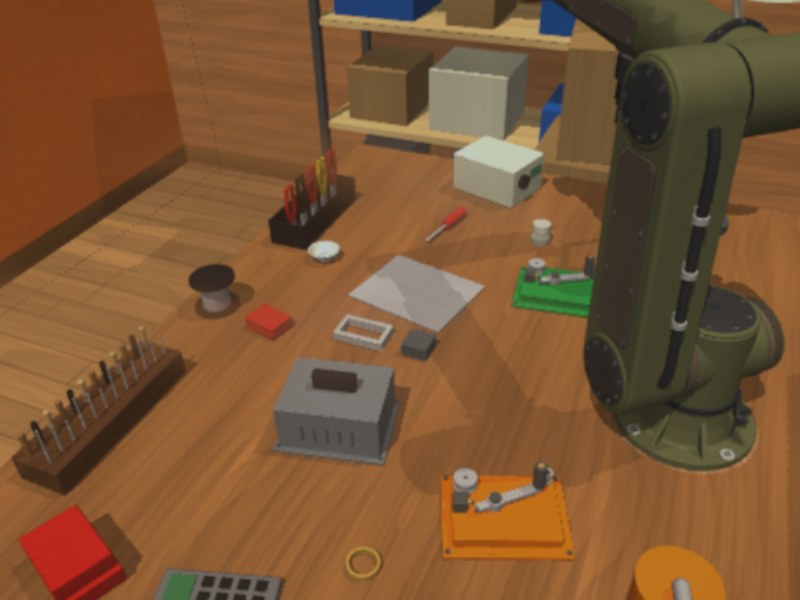

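The top view shows the grey covered box at about (290,305), bar roughly along world x with yaw near 11°, the plate at (480,297) and the frame and block between them. The side view agrees. Next I move above the cover.

```bash
cat >> h.py <<'E'
def delta(t,yaw):
    s=manip.get_state(); M=R.from_euler('xyz',s['eef_rot'],degrees=True)
    T=R.from_euler('xyz',[180,0,yaw],degrees=True)
    print('now',np.round(s['tool_pos'],1),np.round(s['eef_rot'],2),'delta cm',np.round(M.inv().apply(np.array(t)-s['tool_pos'])/10,2),'twist',np.round((M.inv()*T).as_rotvec(degrees=True),2))
E
python3 -m inch '[{"delta_pos":[-56.3,61.9,-2],"twist":[0,0,10.5],"hand":1},{"delta_pos":[-56.3,61.9,-2],"twist":[0,0,10.5],"hand":1},{"delta_pos":[-56.3,61.9,-2],"twist":[0,0,10.5],"hand":1},{"delta_pos":[-56.3,61.9,-2],"twist":[0,0,10.5],"hand":1},{"delta_pos":[-56.3,61.9,-2],"twist":[0,0,10.5],"hand":1},{"delta_pos":[-56.3,61.9,-2],"twist":[0,0,10.5],"hand":1},{"delta_pos":[-56.3,61.9,-2],"twist":[0,0,10.5],"hand":1},{"delta_pos":[-56.3,61.9,-2],"twist":[0,0,10.5],"hand":1},{"delta_pos":[-56.3,61.9,-2],"twist":[0,0,10.5],"hand":1},{"delta_pos":[-56.3,61.9,-2],"twist":[0,0,10.5],"hand":1},{"delta_pos":[-56.3,61.9,-2],"twist":[0,0,10.5],"hand":1},{"delta_pos":[-56.3,61.9,-2],"twist":[0,0,10.5],"hand":1},{"delta_pos":[-56.3,61.9,-2],"twist":[0,0,10.5],"hand":1},{"delta_pos":[-56.3,61.9,-2],"twist":[0,0,10.5],"hand":1},{"delta_pos":[-56.3,61.9,-2],"twist":[0,0,10.5],"hand":1},{"delta_pos":[-56.3,61.9,-2],"twist":[0,0,10.5],"hand":1},{"delta_pos":[-56.3,61.9,-2],"twist":[0,0,10.5],"hand":1},{"delta_pos":[-56.3,61.9,-2],"twist":[0,0,10.5],"hand":1},{"delta_pos":[-56.3,61.9,-2],"twist":[0,0,10.5],"hand":1},{"delta_pos":[-56.3,61.9,-2],"twist":[0,0,10.5],"hand":1}]' 40
python3 - <<'E'
from h import *
delta([517,225,250],-169)
E
```

```text
time: 2.17
tool_pos: [515.1, 221.3, 251.4]
eef_rot: [180.0, 0.0, -168.9]
wrist_force: [1.5, -0.5, -0.2]
gripper_width: 85.2
grip_force: 0.0
now [515.1 221.3 251.4] [ 1.7998e+02  3.0000e-02 -1.6894e+02] delta cm [-0.26  0.33  0.14] twist [0.02 0.03 0.06]
```

Run:
```python
from h import *
c=cam('wrist'); im=manip.read_camera('wrist'); cv2.imwrite('pics/w1.png',im[:,:,::-1])
print(c)
for d in manip.tip_of('wrist','cover_grip')[:2]: print('tip',d['score'],d['position'],ray(c,d['position'],118))
def rect(n,c,l,z,i=0):
    for d in manip.masks_of(n,l)[:2]:
        ys,xs=np.nonzero(d['mask']); 
        cs=cv2.findContours(d['mask'].astype(np.uint8),0,1)[0]; k=max(cs,key=cv2.contourArea)[:,0]
        W=np.array([ray(c,p,z)[:2] for p in k],np.float32); print(n,l,round(d['score'],2),k.min(0),k.max(0),cv2.minAreaRect(W))
rect('wrist',c,'cover_grip',118); rect('wrist',c,'cover',88)
```

```text
(np.float64(268.9672355895378), 251.35857151985795, 192.07667384721972, array([[-1.92238483e-01,  9.32361532e-01,  3.06180239e-01,
         4.36194236e+02],
       [ 9.81346545e-01,  1.82062336e-01,  6.17435418e-02,
         2.04859566e+02],
       [ 1.82341362e-03,  3.12338405e-01, -9.49969155e-01,
         3.93796907e+02],
       [ 0.00000000e+00,  0.00000000e+00,  0.00000000e+00,
         1.00000000e+00]]))
tip 0.87 [260.5, 187.2] [517.7992577  231.35366767 118.        ]
wrist cover_grip 0.85 [200 105] [312 241] ((508.9134521484375, 225.63980102539062), (147.90634155273438, 111.3714599609375), 12.495002746582031)
wrist cover 0.61 [200 105] [312 241] ((516.79638671875, 227.9387664794922), (163.85491943359375, 123.45891571044922), 12.451441764831543)
wrist cover 0.58 [70 73] [118 120] ((462.01092529296875, 38.50849151611328), (50.38217544555664, 43.684906005859375), 86.99657440185547)
```

View pics/w1.png

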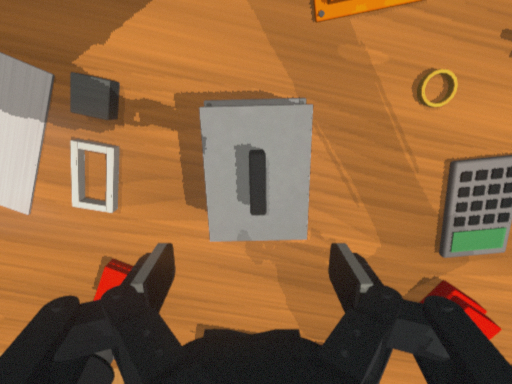

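Wrist view: cover's roof spans cols 200–312, rows 105–241, and the bar centre is at about (258,183). The rectangle fit gives 164x123.5 mm, which matches. Centre is about (517,229), yaw 12.4°.

```bash
python3 - <<'E'
from h import *
delta([517,229,93],-167.6)
E
python3 -m inch '[{"delta_pos":[-0.35,0.72,0],"twist":[0,0,-1.3],"hand":1},{"delta_pos":[-0.35,0.72,3],"twist":[0,0,-1.3],"hand":1},{"delta_pos":[-0.35,0.72,6],"twist":[0,0,-1.3],"hand":1},{"delta_pos":[-0.35,0.72,9],"twist":[0,0,-1.3],"hand":1},{"delta_pos":[-0.35,0.72,12],"twist":[0,0,-1.3],"hand":1},{"delta_pos":[-0.35,0.72,14],"twist":[0,0,-1.3],"hand":1},{"delta_pos":[-0.35,0.72,15.2],"twist":[0,0,-1.3],"hand":1},{"delta_pos":[-0.35,0.72,15.7],"twist":[0,0,-1.3],"hand":1},{"delta_pos":[-0.35,0.72,15.7],"twist":[0,0,-1.3],"hand":1},{"delta_pos":[-0.35,0.72,15.7],"twist":[0,0,-1.3],"hand":1}]'
```

```text
now [514.7 219.9 250.1] [-1.7993e+02 -1.2000e-01 -1.6889e+02] delta cm [-0.43  0.87 15.71] twist [-0.07 -0.12 -1.29]
time: 3.2
tool_pos: [517.6, 227.0, 96.1]
eef_rot: [180.0, 0.1, -167.7]
wrist_force: [0.0, 0.6, -0.2]
gripper_width: 85.3
grip_force: 0.0
```

```bash
python3 -m inch '[{"delta_pos":[0,0.15,0.2],"twist":[0,0,0],"hand":1},{"delta_pos":[0,0.15,0.2],"twist":[0,0,0],"hand":1},{"delta_pos":[0,0.15,0.2],"twist":[0,0,0],"hand":-1},{"delta_pos":[0,0.15,0.2],"twist":[0,0,0],"hand":-1},{"delta_pos":[0,0.15,0.2],"twist":[0,0,0],"hand":-1},{"delta_pos":[0,0.15,0.2],"twist":[0,0,0],"hand":-1},{"delta_pos":[0,0.15,0.2],"twist":[0,0,0],"hand":-1},{"delta_pos":[0,0.15,0.2],"twist":[0,0,0],"hand":-1},{"delta_pos":[0,0.15,0.2],"twist":[0,0,0],"hand":-1},{"delta_pos":[0,0.15,0.2],"twist":[0,0,0],"hand":-1},{"delta_pos":[0,0.15,0.2],"twist":[0,0,0],"hand":-1},{"delta_pos":[0,0.15,0.2],"twist":[0,0,0],"hand":-1}]' 70
```

```text
time: 4.2
tool_pos: [516.6, 228.3, 92.4]
eef_rot: [180.0, 0.0, -167.7]
wrist_force: [0.1, -0.1, 2.3]
gripper_width: 16.6
grip_force: 69.8
```

Gripped: opening 16.6 mm at 70 N. Lifting straight up.

```bash
python3 -m inch '[{"delta_pos":[0,0,-0.5],"twist":[0,0,0],"hand":-1},{"delta_pos":[0,0,-1.5],"twist":[0,0,0],"hand":-1},{"delta_pos":[0,0,-2.5],"twist":[0,0,0],"hand":-1},{"delta_pos":[0,0,-3.5],"twist":[0,0,0],"hand":-1},{"delta_pos":[0,0,-4.5],"twist":[0,0,0],"hand":-1},{"delta_pos":[0,0,-5.5],"twist":[0,0,0],"hand":-1},{"delta_pos":[0,0,-6.5],"twist":[0,0,0],"hand":-1},{"delta_pos":[0,0,-7.5],"twist":[0,0,0],"hand":-1},{"delta_pos":[0,0,-8.5],"twist":[0,0,0],"hand":-1},{"delta_pos":[0,0,-9.5],"twist":[0,0,0],"hand":-1},{"delta_pos":[0,0,-10.5],"twist":[0,0,0],"hand":-1},{"delta_pos":[0,0,-11.5],"twist":[0,0,0],"hand":-1},{"delta_pos":[0,0,-12],"twist":[0,0,0],"hand":-1},{"delta_pos":[0,0,-12],"twist":[0,0,0],"hand":-1},{"delta_pos":[0,0,-12],"twist":[0,0,0],"hand":-1}]'
python3 - <<'E'
from h import *
for n in ['top','side']:
    c=cam(n); im=manip.read_camera(n); cv2.imwrite(f'pics/{n}2.png',cv2.resize(im[:,:,::-1],(800,600)))
    for d in manip.tip_of(n,'plate')[:2]: print(n,'tip',d['score'],ray(c,d['position'],0))
    for l,z in [('roller_top',80),('pivot',38)]:
        for d in manip.tip_of(n,l)[:4]: print(l,np.round(d['score'],2),np.round(d['position']),np.round(ray(c,d['position'],z)))
    for d in manip.masks_of(n,'plate')[:1]:
        k=max(cv2.findContours(d['mask'].astype(np.uint8),0,1)[0],key=cv2.contourArea)[:,0]
        print(d['score'],cv2.minAreaRect(np.array([ray(c,p,5)[:2] for p in k],np.float32)))
E
```

```text
time: 5.45
tool_pos: [516.5, 228.4, 212.1]
eef_rot: [180.0, -0.0, -167.7]
wrist_force: [0.1, 0.3, -4.8]
gripper_width: 17.1
grip_force: 68.9
top tip 0.81 [ 548.90198838 -172.83148358    0.        ]
top tip 0.36 [516.93386374 225.54300383   0.        ]
roller_top 0.57 [363. 289.] [ 217. -314.   80.]
roller_top 0.49 [171. 306.] [179. 254.  80.]
pivot 0.81 [343. 268.] [ 278. -268.   38.]
pivot 0.69 [161. 290.] [222. 297.  38.]
0.89 ((538.7164916992188, -173.16012573242188), (181.912353515625, 226.69403076171875), 77.92047119140625)
side tip 0.7 [ 550.72375256 -175.32232637    0.        ]
roller_top 0.66 [346. 296.] [181. 250.  80.]
roller_top 0.48 [235. 245.] [478. 190.  80.]
roller_top 0.47 [379. 164.] [ 214. -310.   80.]
pivot 0.79 [356. 178.] [ 275. -270.   38.]
pivot 0.62 [314. 322.] [233. 309.  38.]
pivot 0.61 [211. 260.] [534. 223.  38.]
0.79 ((538.7481079101562, -170.3560791015625), (189.71548461914062, 224.98284912109375), 78.54051971435547)
```

View pics/side2.png

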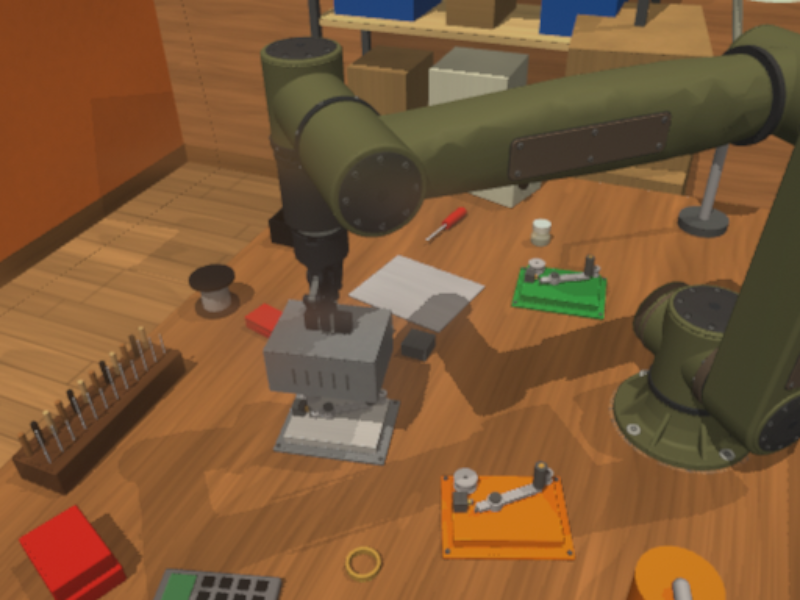

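The cover is off and held straight. Its rim is about 128 mm up, and the plate centre is about (539,-172), yaw -12°. Carrying it over now.

```bash
python3 -m inch '[{"delta_pos":[0.15,-1,0],"twist":[0,0,0.6],"hand":-1},{"delta_pos":[0.5,-3,0],"twist":[0,0,2],"hand":-1},{"delta_pos":[0.9,-5.5,0],"twist":[0,0,3.5],"hand":-1},{"delta_pos":[1.3,-8,0],"twist":[0,0,5],"hand":-1},{"delta_pos":[1.7,-10.5,0],"twist":[0,0,6.5],"hand":-1},{"delta_pos":[2.1,-13,0],"twist":[0,0,8],"hand":-1},{"delta_pos":[2.5,-15.5,0],"twist":[0,0,9.5],"hand":-1},{"delta_pos":[2.9,-18,0],"twist":[0,0,11],"hand":-1},{"delta_pos":[3.3,-20.5,0],"twist":[0,0,12.5],"hand":-1},{"delta_pos":[3.7,-23,0],"twist":[0,0,14],"hand":-1},{"delta_pos":[4.1,-25.5,0],"twist":[0,0,15.5],"hand":-1},{"delta_pos":[4.5,-28,0],"twist":[0,0,17],"hand":-1},{"delta_pos":[4.9,-30.5,0],"twist":[0,0,18.5],"hand":-1},{"delta_pos":[5.3,-33,0],"twist":[0,0,20],"hand":-1},{"delta_pos":[5.7,-35.5,0],"twist":[0,0,21.5],"hand":-1},{"delta_pos":[6,-37.5,0],"twist":[0,0,22.8],"hand":-1},{"delta_pos":[6.2,-39,0],"twist":[0,0,23.6],"hand":-1},{"delta_pos":[6.3,-39.6,0],"twist":[0,0,24],"hand":-1},{"delta_pos":[6.3,-39.6,0],"twist":[0,0,24],"hand":-1},{"delta_pos":[6.3,-39.6,0],"twist":[0,0,24],"hand":-1}]'
python3 - <<'E'
from h import *
c=cam('top'); im=manip.read_camera('top'); cv2.imwrite('pics/top3.png',cv2.resize(im[:,:,::-1],(800,600)))
delta([539,-172,93],168)
for n in ['top','side']:
    c=cam(n); manip.read_camera(n)
    for l,z in [('roller_top',80),('pivot',38),('drive_box',0)]:
        for d in manip.tip_of(n,l)[:4]: print(n,l,np.round(d['score'],2),np.round(d['position']),np.round(ray(c,d['position'],z)))
E
```

```text
time: 7.62
tool_pos: [539.3, -172.0, 212.0]
eef_rot: [180.0, -0.0, 168.3]
wrist_force: [-0.3, 0.6, -5.0]
gripper_width: 16.5
grip_force: 69.0
now [ 539.4 -171.6  212.1] [ 1.7998e+02 -1.0000e-02  1.6836e+02] delta cm [ 0.03 -0.06 11.91] twist [ 0.02 -0.01  0.36]
top roller_top 0.73 [360. 291.] [ 211. -305.   80.]
top roller_top 0.6 [192. 207.] [473. 197.  80.]
top roller_top 0.53 [170. 308.] [175. 256.  80.]
top pivot 0.9 [343. 268.] [ 277. -268.   38.]
top pivot 0.77 [185. 192.] [530. 228.  38.]
top pivot 0.69 [160. 288.] [228. 298.  38.]
top drive_box 0.94 [344. 275.] [ 255. -281.    0.]
top drive_box 0.78 [164. 293.] [211. 298.   0.]
side roller_top 0.71 [344. 297.] [183. 254.  80.]
side roller_top 0.69 [237. 247.] [470. 197.  80.]
side roller_top 0.59 [378. 165.] [ 218. -305.   80.]
side pivot 0.86 [354. 179.] [ 280. -259.   38.]
side pivot 0.78 [313. 319.] [237. 304.  38.]
side pivot 0.62 [210. 260.] [534. 223.  38.]
side drive_box 0.76 [217. 273.] [517. 228.   0.]
side drive_box 0.68 [359. 187.] [ 263. -277.    0.]
side drive_box 0.64 [264. 151.] [ 631. -375.    0.]
side drive_box 0.57 [211. 262.] [550. 196.   0.]
```

View pics/top3.png

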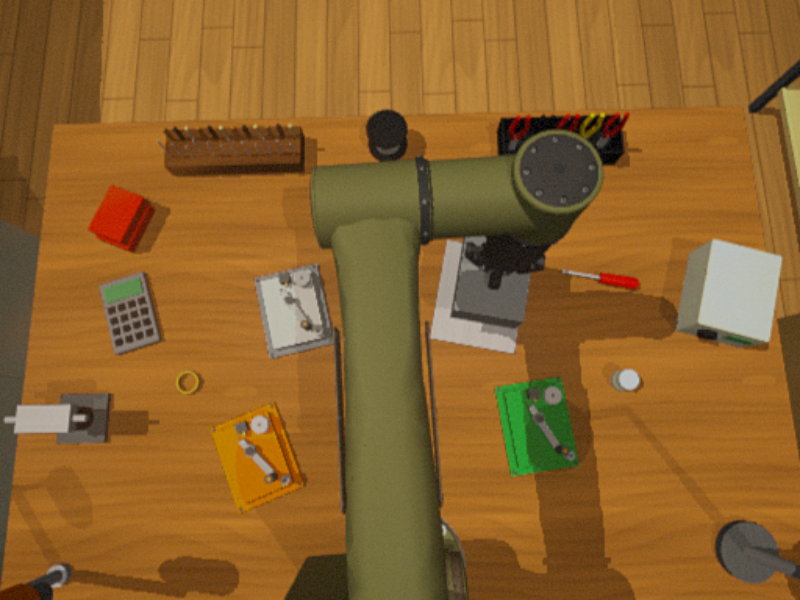

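The top view shows the cover over the plate, and the opened box at (295,310) with its roller end towards the base, so box yaw is +12.4°. Lowering.

```bash
python3 -m inch '[{"delta_pos":[0,0,0.7],"twist":[0,0,0],"hand":-1},{"delta_pos":[0,0,2],"twist":[0,0,0],"hand":-1},{"delta_pos":[0,0,3.5],"twist":[0,0,0],"hand":-1},{"delta_pos":[0,0,5],"twist":[0,0,0],"hand":-1},{"delta_pos":[0,0,6.5],"twist":[0,0,0],"hand":-1},{"delta_pos":[0,0,8],"twist":[0,0,0],"hand":-1},{"delta_pos":[0,0,9.2],"twist":[0,0,0],"hand":-1},{"delta_pos":[0,0,10.2],"twist":[0,0,0],"hand":-1},{"delta_pos":[0,0,10.9],"twist":[0,0,0],"hand":-1},{"delta_pos":[0,0,11.4],"twist":[0,0,0],"hand":-1},{"delta_pos":[0,0,11.7],"twist":[0,0,0],"hand":-1},{"delta_pos":[0,0,11.9],"twist":[0,0,0],"hand":-1},{"delta_pos":[0,0,12.0],"twist":[0,0,0],"hand":-1},{"delta_pos":[0,0,12.1],"twist":[0,0,0],"hand":-1},{"delta_pos":[0,0,12.1],"twist":[0,0,0],"hand":-1}]'
```

```text
time: 9.32
tool_pos: [539.7, -172.0, 91.4]
eef_rot: [180.0, 0.0, 168.3]
wrist_force: [-0.2, -0.5, -4.6]
gripper_width: 16.5
grip_force: 69.0
```

```bash
python3 -m inch '[{"delta_pos":[0,0,0.07],"twist":[0,0,0],"hand":-1},{"delta_pos":[0,0,0.14],"twist":[0,0,0],"hand":-1},{"delta_pos":[0,0,0.2],"twist":[0,0,0],"hand":-1},{"delta_pos":[0,0,0.2],"twist":[0,0,0],"hand":-1}]'
```

```text
time: 9.65
tool_pos: [539.7, -172.0, 89.4]
eef_rot: [180.0, 0.0, 168.3]
wrist_force: [-0.3, 0.5, -3.0]
gripper_width: 16.4
grip_force: 69.1
```

```bash
python3 -m inch '[{"delta_pos":[0,0,0.05],"twist":[0,0,0],"hand":-1},{"delta_pos":[0,0,0.1],"twist":[0,0,0],"hand":-1},{"delta_pos":[0,0,0.1],"twist":[0,0,0],"hand":-1}]'
```

```text
time: 9.9
tool_pos: [539.7, -172.1, 89.4]
eef_rot: [-180.0, 0.0, 168.3]
wrist_force: [-4.1, 2.7, 6.0]
gripper_width: 16.1
grip_force: 70.2
```

Seated on the plate, with force now upward. Opening the fingers and rising.

```bash
python3 -m inch '[{"delta_pos":[0,0,0],"twist":[0,0,0],"hand":0.2},{"delta_pos":[0,0,0],"twist":[0,0,0],"hand":0.2},{"delta_pos":[0,0,0],"twist":[0,0,0],"hand":0.2},{"delta_pos":[0,0,0],"twist":[0,0,0],"hand":0.2},{"delta_pos":[0,0,0],"twist":[0,0,0],"hand":0.2},{"delta_pos":[0,0,0],"twist":[0,0,0],"hand":0.2},{"delta_pos":[0,0,0],"twist":[0,0,0],"hand":0.2},{"delta_pos":[0,0,-0.5],"twist":[0,0,0],"hand":0.2},{"delta_pos":[0,0,-2],"twist":[0,0,0],"hand":0.2},{"delta_pos":[0,0,-4],"twist":[0,0,0],"hand":0.2},{"delta_pos":[0,0,-7],"twist":[0,0,0],"hand":0.2},{"delta_pos":[0,0,-10],"twist":[0,0,0],"hand":0.2},{"delta_pos":[0,0,-12],"twist":[0,0,0],"hand":0.2},{"delta_pos":[0,0,-12],"twist":[0,0,0],"hand":0.2}]'
python3 - <<'E'
from h import *
c=cam('wrist'); im=manip.read_camera('wrist'); cv2.imwrite('pics/w4.png',im[:,:,::-1])
for d in manip.masks_of('wrist','cover')[:1]:
    k=max(cv2.findContours(d['mask'].astype(np.uint8),0,1)[0],key=cv2.contourArea)[:,0]
    print(d['score'],cv2.minAreaRect(np.array([ray(c,p,85)[:2] for p in k],np.float32)))
a=np.radians(12.4);u=np.array([np.cos(a),np.sin(a)]);v=np.array([-u[1],u[0]]);b=np.array([516.6,228])
print('roller',b-49*u-27*v,'pre',b-49*u-60*v)
delta([*(b-49*u-60*v),210],-167.6)
E
```

```text
time: 11.07
tool_pos: [541.3, -172.8, 214.6]
eef_rot: [-180.0, 0.5, 168.3]
wrist_force: [0.5, -0.1, 1.4]
gripper_width: 51.5
grip_force: 0.0
0.97 ((539.7738037109375, -172.54031372070312), (123.60655975341797, 163.85867309570312), 78.34827423095703)
roller [474.5409122  191.10781745] pre [481.62717799 158.87763227]
now [ 539.9 -172.   209.3] [1.7995e+02 1.2000e-01 1.6833e+02] delta cm [12.4  31.22 -0.07] twist [ 2.000e-02  1.300e-01 -2.407e+01]
```

View pics/w4.png

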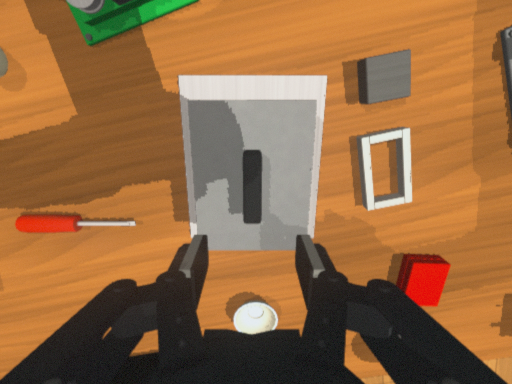

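The cover sits flat and centred on the plate at cols 185–320, and the rectangle fit gives (540,-172.5), untouched. Next is the shut-finger approach on the roller's -y side.

Run:
```python
from h import *
a=np.radians(12.4);u=np.array([np.cos(a),np.sin(a)]);v=np.array([-u[1],u[0]]);b=np.array([516.6,228])
p=b-52*u-72*v; print(p,np.round(manip.get_state()['joint_positions'],1))
delta([*p,209],102.4)
```

```text
[481.27398508 146.51335895] [   2.6   -3.    -2.7   -0.   -90.2 -104.3]
now [ 539.9 -172.   209.3] [1.7995e+02 1.2000e-01 1.6833e+02] delta cm [12.19 30.    0.03] twist [ 0.11  0.08 65.93]
```

```bash
python3 -m inch '[{"delta_pos":[1.2,3,0],"twist":[0,0,-7],"hand":-1},{"delta_pos":[2,5,0],"twist":[0,0,-14],"hand":-1},{"delta_pos":[3,7.5,0],"twist":[0,0,-21],"hand":-1},{"delta_pos":[4,10,0],"twist":[0,0,-28],"hand":-1},{"delta_pos":[5,12.5,0],"twist":[0,0,-35],"hand":-1},{"delta_pos":[6,15,0],"twist":[0,0,-42],"hand":-1},{"delta_pos":[7,17.5,0],"twist":[0,0,-49],"hand":-1},{"delta_pos":[8,20,0],"twist":[0,0,-56],"hand":-1},{"delta_pos":[9,22.5,0],"twist":[0,0,-63],"hand":-1},{"delta_pos":[10,25,0],"twist":[0,0,-70],"hand":-1},{"delta_pos":[11,27.5,0],"twist":[0,0,-77],"hand":-1},{"delta_pos":[12.2,30,0],"twist":[0,0,-84],"hand":-1},{"delta_pos":[12.2,30,0],"twist":[0,0,-91],"hand":-1},{"delta_pos":[12.2,30,0],"twist":[0,0,-98],"hand":-1},{"delta_pos":[12.2,30,0],"twist":[0,0,-105],"hand":-1},{"delta_pos":[12.2,30,0],"twist":[0,0,-112],"hand":-1},{"delta_pos":[12.2,30,0],"twist":[0,0,-114],"hand":-1},{"delta_pos":[12.2,30,0],"twist":[0,0,-114],"hand":-1},{"delta_pos":[12.2,30,0],"twist":[0,0,-114],"hand":-1}]' 80
python3 - <<'E'
from h import *
c=cam('wrist'); im=manip.read_camera('wrist'); cv2.imwrite('pics/w5.png',im[:,:,::-1])
a=np.radians(12.4);u=np.array([np.cos(a),np.sin(a)]);v=np.array([-u[1],u[0]]);b=np.array([516.6,228])
for n in ['wrist']:
  for l,z in [('roller_top',80),('pivot',38),('drive_box',0)]:
    for d in manip.tip_of(n,l)[:3]:
      w=ray(c,d['position'],z); print(l,round(d['score'],2),np.round(d['position']),np.round(w),'box',(w[:2]-b)@u,(w[:2]-b)@v)
delta([*(b-52*u-72*v),48],-77.6)
E
```

```text
time: 12.75
tool_pos: [480.4, 146.3, 207.1]
eef_rot: [179.9, -0.0, -77.8]
wrist_force: [-0.2, -0.6, 1.3]
gripper_width: 0.0
grip_force: 0.0
roller_top 0.87 [470. 318.] [176. 258.  80.] box -326.7345508506434 102.25821297090975
roller_top 0.55 [248. 226.] [474. 193.  80.] box -49.2548535878793 -25.3472667599354
pivot 0.97 [197. 231.] [532. 233.  38.] box 15.911399061284305 1.5082128943745308
drive_box 0.63 [399. 296.] [209. 300.   0.] box -285.29694716608293 136.1277319220634
drive_box 0.57 [213. 219.] [517. 231.   0.] box 1.22620896867167 2.6165030244852074
now [480.6 146.4 207.9] [179.97  -0.   -77.72] delta cm [ 0.   -0.07 15.99] twist [ 0.03 -0.   -0.12]
```

View pics/w5.png

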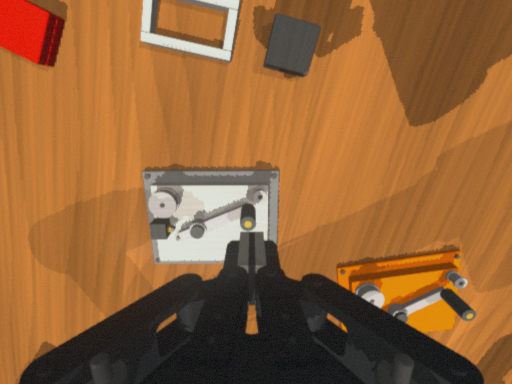

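Wrist view: roller at (248,226), fixed to box (-49,-25), which matches the expected rest position; the small pulley is at (258,195). Lowering to z = 48 in front of it.

```bash
python3 -m inch '[{"delta_pos":[0,0,2],"twist":[0,0,0],"hand":-1},{"delta_pos":[0,0,4.5],"twist":[0,0,0],"hand":-1},{"delta_pos":[0,0,7],"twist":[0,0,0],"hand":-1},{"delta_pos":[0,0,9.5],"twist":[0,0,0],"hand":-1},{"delta_pos":[0,0,12],"twist":[0,0,0],"hand":-1},{"delta_pos":[0,0,14],"twist":[0,0,0],"hand":-1},{"delta_pos":[0,0,15.3],"twist":[0,0,0],"hand":-1},{"delta_pos":[0,0,15.9],"twist":[0,0,0],"hand":-1},{"delta_pos":[0,0,15.9],"twist":[0,0,0],"hand":-1},{"delta_pos":[0,0,15.9],"twist":[0,0,0],"hand":-1}]'
```

```text
time: 13.78
tool_pos: [481.1, 146.5, 49.8]
eef_rot: [-180.0, -0.0, -77.7]
wrist_force: [0.5, -0.5, -0.3]
gripper_width: -0.2
grip_force: 0.0
```

```bash
python3 -m inch '[{"delta_pos":[-0.5,0,0],"twist":[0,0,0],"hand":-1},{"delta_pos":[-1,0,0],"twist":[0,0,0],"hand":-1},{"delta_pos":[-1.5,0,0],"twist":[0,0,0],"hand":-1},{"delta_pos":[-2,0,0],"twist":[0,0,0],"hand":-1},{"delta_pos":[-2.5,0,0],"twist":[0,0,0],"hand":-1},{"delta_pos":[-3,0,0],"twist":[0,0,0],"hand":-1},{"delta_pos":[-3.5,0,0],"twist":[0,0,0],"hand":-1},{"delta_pos":[-3.5,0,0],"twist":[0,0,0],"hand":-1},{"delta_pos":[-3.5,0,0],"twist":[0,0,0],"hand":-1}]'
```

```text
time: 14.53
tool_pos: [472.0, 179.1, 48.6]
eef_rot: [179.8, -0.2, -77.7]
wrist_force: [-3.7, -6.4, 2.4]
gripper_width: -0.3
grip_force: 3.1
```

Contact with about 6 N, as expected. Pushing on past the click.

```bash
python3 -m inch '[{"delta_pos":[-0.3,0,0],"twist":[0,0,0],"hand":-1},{"delta_pos":[-0.6,0,0],"twist":[0,0,0],"hand":-1},{"delta_pos":[-0.9,0,0],"twist":[0,0,0],"hand":-1},{"delta_pos":[-1.2,0,0],"twist":[0,0,0],"hand":-1},{"delta_pos":[-1.5,0,0],"twist":[0,0,0],"hand":-1},{"delta_pos":[-1.8,0,0],"twist":[0,0,0],"hand":-1},{"delta_pos":[-2.1,0,0],"twist":[0,0,0],"hand":-1},{"delta_pos":[-2.4,0,0],"twist":[0,0,0],"hand":-1},{"delta_pos":[-2.7,0,0],"twist":[0,0,0],"hand":-1},{"delta_pos":[-3.0,0,0],"twist":[0,0,0],"hand":-1},{"delta_pos":[-3.3,0,0],"twist":[0,0,0],"hand":-1},{"delta_pos":[-3.6,0,0],"twist":[0,0,0],"hand":-1},{"delta_pos":[-3.8,0,0],"twist":[0,0,0],"hand":-1},{"delta_pos":[-3.8,0,0],"twist":[0,0,0],"hand":-1},{"delta_pos":[-3.8,0,0],"twist":[0,0,0],"hand":-1}]'
python3 - <<'E'
from h import *
a=np.radians(12.4);u=np.array([np.cos(a),np.sin(a)]);v=np.array([-u[1],u[0]]);b=np.array([516.6,228])
s=manip.get_state(); w=s['tool_pos'][:2]-b; f=s['wrist_force'][:2]; print('tcp box',w@u,w@v,'f',f@u,f@v)
for n in ['wrist','top','side']:
  c=cam(n); im=manip.read_camera(n); cv2.imwrite(f'pics/{n}6.png',im[:,:,::-1])
  for d in manip.tip_of(n,'roller_top')[:3]:
      w=ray(c,d['position'],80); print(n,round(d['score'],2),np.round(d['position']),np.round(w),'box',(w[:2]-b)@u,(w[:2]-b)@v)
E
```

```text
time: 15.78
tool_pos: [463.7, 215.4, 47.6]
eef_rot: [179.7, -0.3, -77.7]
wrist_force: [-2.0, -7.2, -2.4]
gripper_width: 0.3
grip_force: 4.0
tcp box -54.40263640354825 -0.9766369904228771 f -3.458197210255367 -6.619461426862554
wrist 0.94 [246. 313.] [462. 235.  80.] box -51.771996908221915 18.717769616218337
top 0.71 [170. 307.] [178. 257.  80.] box -324.87311432164097 101.06667747084548
top 0.57 [394. 241.] [ 356. -420.   80.] box -295.6714589000351 -598.237710167626
top 0.23 [257. 211.] [456.  -6.  80.] box -109.09553061403523 -215.8130954161607
side 0.84 [346. 299.] [180. 259.  80.] box -322.37276429258327 102.36075217201932
side 0.81 [233. 259.] [461. 238.  80.] box -51.978936458991924 22.06103039011098
side 0.64 [378. 166.] [ 216. -297.   80.] box -406.6955510856737 -448.3833174258456
```

View pics/wrist6.png

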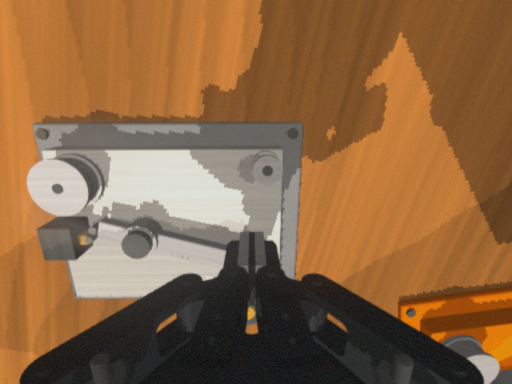

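The arm has swung past centre: roller at box (-52, 19..22), so a ≈ 0.67–0.72. I push 2.5 mm more for margin, then hold.

```bash
python3 -m inch '[{"delta_pos":[-0.15,0,0],"twist":[0,0,0],"hand":-1},{"delta_pos":[-0.25,0,0],"twist":[0,0,0],"hand":-1},{"delta_pos":[-0.25,0,0],"twist":[0,0,0],"hand":-1},{"delta_pos":[-0.25,0,0],"twist":[0,0,0],"hand":-1},{"delta_pos":[-0.25,0,0],"twist":[0,0,0],"hand":-1},{"delta_pos":[-0.25,0,0],"twist":[0,0,0],"hand":-1},{"delta_pos":[-0.25,0,0],"twist":[0,0,0],"hand":-1},{"delta_pos":[-0.25,0,0],"twist":[0,0,0],"hand":-1}]'
python3 - <<'E'
from h import *
a=np.radians(12.4);u=np.array([np.cos(a),np.sin(a)]);v=np.array([-u[1],u[0]]);b=np.array([516.6,228])
s=manip.get_state(); w=s['tool_pos'][:2]-b; f=s['wrist_force'][:2]; print('tcp box',w@u,w@v,'f',f@u,f@v,s['qd'])
for n in ['wrist','side']:
  c=cam(n); manip.read_camera(n)
  for d in manip.tip_of(n,'roller_top')[:2]:
      w=ray(c,d['position'],80); print(n,round(d['score'],2),'box',(w[:2]-b)@u,(w[:2]-b)@v)
c=cam('side')
for d in manip.masks_of('side','cover')[:1]: print(d['score'],d['position'],proj(c,[540,-172,60]))
E
```

```text
time: 16.75
tool_pos: [463.5, 217.6, 47.6]
eef_rot: [179.7, -0.3, -77.7]
wrist_force: [1.1, -8.6, -3.2]
gripper_width: 0.1
grip_force: 4.3
tcp box -54.0889423389169 1.2934757754156792 f -0.7622435499001854 -8.626684299058299 [-0.10891178  0.02032663 -0.03366254 -0.02160857 -0.11608489  0.05340317]
wrist 0.75 box -51.78022681135826 20.36239569280541
side 0.73 box -411.35189823580043 -462.9558301050264
side 0.67 box -49.07200766355967 18.042735479671563
```

```bash
python3 -c "
from bench import manip
print(manip.hand_in())"
```

```text
the job is handed in; nothing more can be done
None
```

I set the cover upright near the plate's centre and let go of it. I then pushed the tensioner arm past its click, to about 0.7 rad, and handed in with the fingers still holding it at about 8.6 N; the hand-in returned no verdict.

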